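Lock the tool box

TASK

Lock the cutting tools away: push the lid of the green box shut, take the steel U-shackle out of its wooden stand and slide both legs down through the two holes of the lid's hasp tongue into the brass lock below. Press it down until the hidden pawls click, so that it stays down when you let go, but gently: stop once it has clicked, the lock must not bear more than 45 N. Leave the keys and the two jars where they are.

Things in the scene. Friction and masses are not known exactly. Their poses are not given: they have to be found in the camera images.
- knife_box: green steel box with scissors and a peeler in it, 180 x 250 x 82 mm (x, y, z), fixed to the table; origin at the centre of its underside, z up, x from the front (lock side) to the hinge side. The lid's hinge axis runs along y through (90, 0, 82) mm
- lid (a joint): hinge of the green lid, rad: 0 = fully shut, positive = open. Stiff: the lid stays where it is left; 1 to 3 N down at its front edge moves it. Lid 186 x 256 mm, 4 mm thick (shut: 82 to 86 mm above the table)
- lid_front (a point): point on top of the lid (on the hasp's steel plate), mid width, 160 mm from the hinge axis, 20 mm behind the front edge; a good place to push. In front of it the steel hasp tongue sticks 42 mm out: 4 mm thick, 83 mm wide, two square holes of 17 mm or more. Lid shut, it lies 2 mm above the lock, each hole over a hole of the lock
- lock_top (a point): centre of the top face of the brass lock, midway between its two round holes; 80 mm above the table, axes as the box. The holes lie at y = +23 and -23 mm of this point and are 13.6 mm in diameter
- lock: brass lock, 36 x 84 x 60 mm, fixed to the box front; origin centre of underside. An ejector spring (4 to 8 N) meets the leg tips 12 mm below the top; two hidden pawls add up to 8 N until they click (then the resistance falls) 24 to 48 mm below the top: this depth varies, unseen; a hard stop is 2 mm lower. Clicked: tips stay there. Not clicked: lifted to 12 mm on release. Over 45 N harms it
- shackle: loose steel U-shackle, 0.22 kg: two round legs 12 mm thick, 46 mm apart, with 9 mm tapered tips (6 mm at the end) and thin necks; on the crossbar a black rubber grip 14 mm thick (x), 34 wide (y), 22 high, its centre 85 mm and its top 96 mm above the leg tips. Origin midway between the leg tips, z up, y along the crossbar. Both ways round alike. Starts upright in the stand
- stand: fixed wooden block 50 x 110 x 30 mm with two 15 mm holes 26 mm deep in which the shackle is parked; origin at the centre of its underside
- keys: bunch of keys with an orange tag, 63 x 121 x 8 mm, on the table; leave it alone. Origin at the centre of its underside
- green_jar: clear jar with a dark green lid, 69 mm thick, 84 mm tall; leave it alone. Origin at the centre of its underside
- spice_jar: glass spice jar with a dark cap, 44 mm thick, 105 mm tall; leave it alone. Origin at the centre of its underside

How it is judged:
By the outcome, as a careful person would: the job done as asked, in the order asked, and still so for the second after the job is handed in, with the robot touching nothing.
It also fails if it takes over 72 s, if anything falls off the work surface, if the arm or the gripper's body presses on something with over 40 N, if the wrist force passes 120 N, or if a joint passes its speed limit or range.

ROBOT

A 7-joint arm with a two-finger parallel gripper is mounted at the origin on a cart in front of the work surface, level with it; the furniture and walls round the work are solid. World frame = base frame: x ahead of the robot, y to its left, z up, the work surface at z = 0. Lengths are in m, angles in rad, forces in N, time in s.
With the tool pointing down it reaches from about 0.4 to 0.85 m from the base axis. Payload 10.4 kg.
Tool frame: the origin (TCP) lies on the centre line of the jaws, within the pads' length; the fingertips stand 19 mm ahead of it and the grasp point (between the pads) is the TCP; z points along the fingers, y is the direction in which the jaws open and shut (so a half turn about z gives the same grasp; the last joint's range is limited). The gripper opens to 85 mm and grips with 20 to 120 N. Pads are 22 mm wide; open, the fingers measure 114 mm over their backs; the gripper's body (76 mm by 85 mm) begins 54 mm behind the grasp point. The pads swing forward as they close: fully open they stand 13 mm farther back than shut.
Start: joints at [-1.361, 0.332, -0.065, 1.46, 0.022, 1.35, -0.088], TCP at [0.144, 0.608, 0.214] pointing down, gripper open.
Joint ranges: [-2.6, 2.6], [-0.5, 2.12], [-1.47, 1.34], [0.16, 2.42], [-1.27, 4.41], [0.06, 2.06], [-2.6, 2.6]. Speed limits (rad/s): [2.22, 2.22, 2.79, 2.79, 3.14, 3.14, 3.14].

INTERFACE

Orientations are given as a rotation vector (axis times angle).
In Python, from workcell import * gives the robot as it stands.
- The arm moves only by the tool step_arm, never from a script. Its argument "deltas" is a list of rows, each an object with "rot": the turn, a rotation vector about the tool's x, y, z in degrees, a list of three; "travel": the shift along the tool's x, y, z in m, a list of three; "jaw": the opening, from 0 (shut) to 1 (fully open). A call has exactly 5 rows; each row is the pose to reach, as a shift and turn from the pose commanded when the call began, along the tool's axes at that moment; what a row does not reach only later rows make up. A row lasts 1/10 s, in which the tool goes at most 50 mm and 8.59 degrees, less where a joint would pass 70% of its speed; a pose out of reach is approached as far as the arm can. A call with a gripper value outside its range is refused whole. The fingers move at their own pace and stop on an object; "squeeze" is the grip in N (left out, the last holds). Time passes only in rows, so rows that repeat a pose let the fingers close, or fill a call up. It gives the time, the measured TCP pose, the force and the opening at its end, in the units of the state.
- observe(): the state, without advancing time (a new reading comes with each control period).
- capture(name): name is "scene" or "top" or "wrist"; returns the picture (480x640x3 uint8, blue, green, red); there is no depth.
- calibration(name): a dict with "camera_matrix" (3x3 intrinsics, pixels), "D" ([k1, k2, p1, p2, k3] as OpenCV has them; the pictures are not rectified), "eye" and "orientation" of the camera in the world. Camera axes: x right, y down, z forward; pixel columns grow to the right and rows downward; lengths in m; the calibration is good to about 2 mm. A picture is of the moment at which its call begins: read the wrist's pose just before it. calibration takes no time and is no camera call; for the wrist camera it gives the pose at the moment of the call.
- hand_in(): hands the job in, once; it reports no verdict.
The state is a dict: "t": time; "qpos": joint angles; "qd": joint speeds; "joint_torque": joint torques, N m; "ee_pos": TCP position; "tool_rot": TCP orientation; "contact_force": force on the tool from outside, world axes, zero at the start; "wrist_torque": the same for the moment, N m; "opening": finger opening in m.
Only numpy, scipy, OpenCV 4.12 (cv2) and the standard library are available. Lean on these libraries where they do the work, as an engineer would, in place of code of your own. Each camera call takes 0.05 s, during which the arm holds its last target. There are 200 camera calls.

## Working session

There is one attempt and no reset: what is moved stays moved. The work goes in short steps, Python scripts to look and compute and a tool call to move; the robot and the scene stay as the last step left them, time stands still between calls to the robot, and variables do not carry over. Pictures are saved under pics/ and viewed, about 8 in all and at most 12, crops included, and the job is handed in when it is done.

Besides the shell and the picture viewer there is one more tool, called as a command line: name --argument value ..., lists and objects as JSON in quotes. step_arm: Moves the arm, as the interface text tells. Its arguments: {"type":"object","properties":{"deltas":{"type":"array","items":{"type":"object","properties":{"rot":{"type":"array","items":{"type":"number"}},"travel":{"type":"array","items":{"type":"number"}},"jaw":{"type":"number"}}}},"squeeze":{"type":"number"}},"required":["deltas"]}

```bash
mkdir -p pics; python3 - <<'E'
from workcell import *
import cv2,numpy as np
s=observe();print(s)
for n in("scene","top","wrist"):
    c=calibration(n);print(n,c)
    cv2.imwrite(f"pics/{n}0.png",capture(n))
E
```

```text
{'t': 0.0, 'qpos': array([-1.36059297,  0.33286174, -0.06472185,  1.46097856,  0.02162291,
        1.34989555, -0.08847731]), 'qd': array([ 6.74483458e-04, -9.45617607e-04, -2.45130153e-04,  1.57684224e-03,
        2.31814677e-05,  9.55316832e-04, -3.10252994e-04]), 'joint_torque': array([ 6.12964868e-04, -6.25451303e+01,  4.95358603e-02, -3.91606450e+01,
        1.61970116e-02,  9.86825471e-03, -6.34174739e-05]), 'ee_pos': array([0.14409764, 0.6077339 , 0.21270456]), 'tool_rot': array([-3.64742074e-01, -3.12026157e+00,  2.26847444e-03]), 'contact_force': array([ 0.81260793,  0.71486098, -0.31241191]), 'wrist_torque': array([-0.03125274,  0.02188785, -0.06176836]), 'opening': 0.08531911782609543}
scene {'camera_matrix': array([[554.03497838,   0.        , 328.29027234],
       [  0.        , 554.03497838, 246.98982121],
       [  0.        ,   0.        ,   1.        ]]), 'D': array([-0.01242402,  0.        ,  0.        ,  0.        ,  0.        ]), 'eye': array([-0.02007208, -0.59046293,  0.85096912]), 'orientation': array([-2.17165432,  0.85740348, -0.41119363])}
top {'camera_matrix': array([[463.16516716,   0.        , 309.06846862],
       [  0.        , 463.16516716, 231.51391078],
       [  0.        ,   0.        ,   1.        ]]), 'D': array([-0.04845802,  0.        ,  0.        ,  0.        ,  0.        ]), 'eye': array([ 0.34232969, -0.01387959,  1.21499391]), 'orientation': array([-2.11848744,  2.10635919, -0.20149921])}
wrist {'camera_matrix': array([[406.23577874,   0.        , 322.12537549],
       [  0.        , 406.23577874, 239.42216777],
       [  0.        ,   0.        ,   1.        ]]), 'D': array([-0.06766312,  0.        ,  0.        ,  0.        ,  0.        ]), 'eye': array([0.0634835 , 0.62621028, 0.37398277]), 'orientation': array([2.24895807, 1.77701164, 0.29422667])}
```

View pics/top0.png

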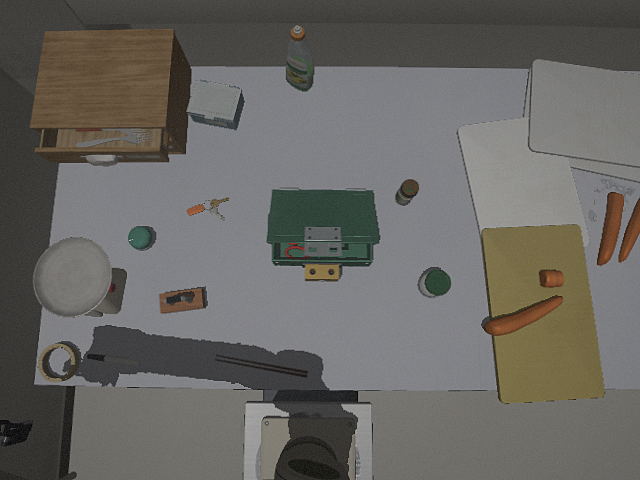

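View pics/scene0.png

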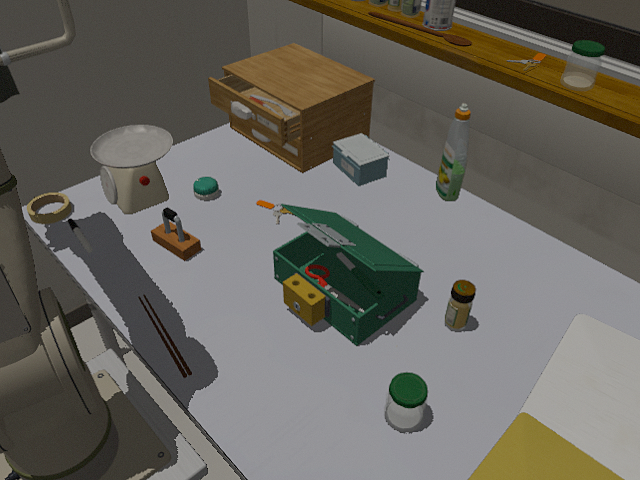

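```bash
cat > h.py <<'E'
import cv2,numpy as np
from scipy.spatial.transform import Rotation as R
from workcell import *
def proj(c,P):
    Rm=R.from_rotvec(c["orientation"]).as_matrix()
    X=(np.atleast_2d(P)-c["eye"])@Rm
    return cv2.projectPoints(X,np.zeros(3),np.zeros(3),c["camera_matrix"],np.array(c["D"]))[0][:,0]
def ray(c,uv):
    p=cv2.undistortPoints(np.array(uv,float).reshape(-1,1,2),c["camera_matrix"],np.array(c["D"]))[:,0]
    return np.c_[p,np.ones(len(p))]@R.from_rotvec(c["orientation"]).as_matrix().T
def onz(c,uv,z):
    d=ray(c,uv); return c["eye"]+d*((z-c["eye"][2])/d[:,2])[:,None]
E
python3 - <<'E'
from h import *
np.set_printoptions(precision=4,suppress=True)
P=[[0,0,0],[.144,.608,.214],[.5,0,0],[.5,.3,0]]
for n in("scene","top"):print(n,proj(calibration(n),P))
print(R.from_rotvec(observe()["tool_rot"]).as_matrix())
t=calibration("top");T=cv2.imread("pics/top0.png");S=cv2.imread("pics/scene0.png")
print("lockholes",onz(t,[(313,272),(331,272)],.08),"shackle",onz(t,[(170,300),(192,296)],.1))
out=np.hstack([cv2.resize(T[170:320,250:400],None,fx=2.66,fy=2.66,interpolation=2),cv2.resize(T[255:345,130:230],(400,399),interpolation=2)])
out2=np.hstack([cv2.resize(S[200:350,260:435],(400,399),interpolation=2),cv2.resize(S[190:270,140:220],(400,399),interpolation=2)])
cv2.imwrite("pics/c1.png",out);cv2.imwrite("pics/c2.png",out2)
E
```

```text
scene [[ 73.9311 454.5017]
 [-18.5764 156.186 ]
 [304.9053 300.271 ]
 [220.3939 231.3969]]
top [[306.7467 466.0508]
 [ 17.3594 416.4885]
 [308.158  264.1091]
 [195.1162 263.3966]]
[[-0.973   0.2307 -0.0002]
 [ 0.2307  0.973  -0.001 ]
 [-0.     -0.0011 -1.    ]]
lockholes [[ 0.4702 -0.0129  0.08  ]
 [ 0.4704 -0.0572  0.08  ]] shackle [[0.398  0.3304 0.1   ]
 [0.4081 0.2775 0.1   ]]
```

View pics/c1.png

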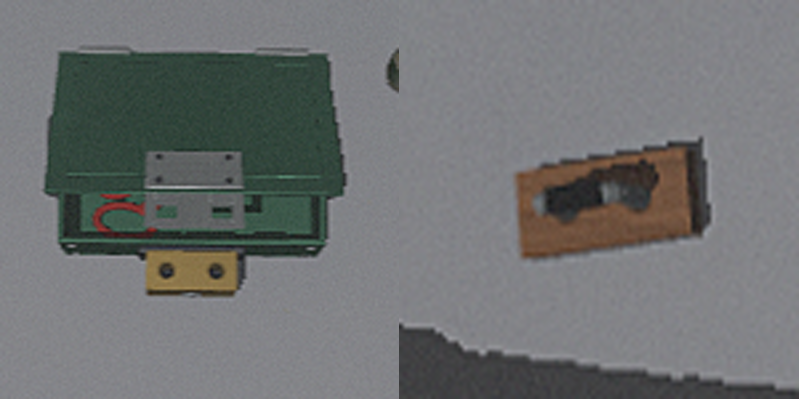

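View pics/c2.png

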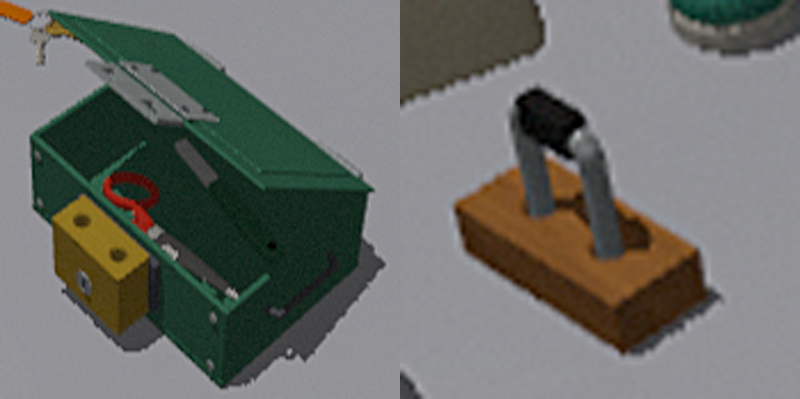

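```bash
python3 - <<'E'
from h import *
np.set_printoptions(precision=4,suppress=True)
s=observe();w=calibration("wrist");t=calibration("top");c=calibration("scene")
A=R.from_rotvec(s["tool_rot"]).as_matrix()
print("cam in tool",A.T@(w["eye"]-s["ee_pos"]));print(A.T@R.from_rotvec(w["orientation"]).as_matrix())
L=lambda u,v:(250+u/2.66,170+v/2.66); Q=lambda u,v:(260+u*175/400,200+v*150/399)
print("holes scene",onz(c,[Q(81,221),Q(119,255)],.08))
def tri(ut,us):
    d1=ray(t,[ut])[0];d2=ray(c,[us])[0]
    k=np.linalg.lstsq(np.c_[d1,-d2],c["eye"]-t["eye"],rcond=None)[0]
    a=t["eye"]+k[0]*d1;b=c["eye"]+k[1]*d2;return (a+b)/2,np.linalg.norm(a-b)
print("lid corners",tri(L(47,193),Q(47,12)),tri(L(341,193),Q(262,188)))
U=lambda u,v:(130+u/4,255+v*90/399);V=lambda u,v:(140+u/5,190+v/5)
print("stand top",onz(t,[U(516,172-0) for _ in [0]],.03))
U=lambda u,v:(130+(u-400)/4,255+v*90/399)
V=lambda u,v:(140+u/5,190+v*80/399)
print("stand top face t",onz(t,[U(518,172),U(684,147),U(693,235),U(524,257)],.03))
print("stand top face s",onz(c,[V(456,205),V(524,160),V(700,250),V(625,305)],.03))
print("grip t",onz(t,[U(540,204),U(640,178)],.1),"grip s",onz(c,[V(535,92),V(590,135)],.095))
E
```

```text
cam in tool [ 0.0827 -0.0009 -0.1612]
[[-0.0009 -0.9458 -0.3247]
 [ 1.     -0.0006 -0.001 ]
 [ 0.0007 -0.3247  0.9458]]
holes scene [[ 0.4678 -0.0093  0.08  ]
 [ 0.4687 -0.0562  0.08  ]]
lid corners (array([0.5221, 0.0908, 0.1877]), np.float64(0.004648559095430859)) (array([ 0.5242, -0.1587,  0.1845]), np.float64(0.004054431309974451))
stand top [[0.4193 0.1243 0.03  ]]
stand top face t [[0.417  0.3802 0.03  ]
 [0.4324 0.2737 0.03  ]
 [0.3822 0.2654 0.03  ]
 [0.3685 0.3731 0.03  ]]
stand top face s [[0.5005 0.2529 0.03  ]
 [0.5433 0.2582 0.03  ]
 [0.5628 0.1539 0.03  ]
 [0.5147 0.1476 0.03  ]]
grip t [[0.3955 0.3424 0.1   ]
 [0.4101 0.2825 0.1   ]] grip s [[0.5312 0.2259 0.095 ]
 [0.5303 0.1856 0.095 ]]
```

step_arm --deltas '[{"travel": [-0.039,-0.027,-0.008],"rot": [0,0,8.5],"jaw": 1},{"travel": [-0.078,-0.054,-0.016],"rot": [0,0,17],"jaw": 1},{"travel": [-0.117,-0.081,-0.024],"rot": [0,0,25.5],"jaw": 1},{"travel": [-0.156,-0.108,-0.032],"rot": [0,0,34],"jaw": 1},{"travel": [-0.195,-0.135,-0.04],"rot": [0,0,42.5],"jaw": 1}]'

```text
t: 0.65
ee_pos: [0.3037, 0.4301, 0.2537]
tool_rot: [-1.479, -2.771, 0.0]
contact_force: [0.6, 1.5, -0.6]
opening: 0.0854
```

step_arm --deltas '[{"travel": [-0.045,0.006,0],"rot": [0,0,8.5],"jaw": 1},{"travel": [-0.09,0.012,0],"rot": [0,0,17],"jaw": 1},{"travel": [-0.135,0.018,0],"rot": [0,0,25],"jaw": 1},{"travel": [-0.1445,0.02,0],"rot": [0,0,25.9],"jaw": 1},{"travel": [-0.1445,0.02,0],"rot": [0,0,25.9],"jaw": 1}]'

```text
t: 1.15
ee_pos: [0.4016, 0.322, 0.2535]
tool_rot: [2.059, 2.373, 0.0]
contact_force: [-0.4, 0.8, -0.1]
opening: 0.0854
```

```bash
python3 - <<'E'
from h import *
np.set_printoptions(precision=4,suppress=True)
s=observe();w=calibration("wrist");I=capture("wrist");print(s["ee_pos"],s["t"],s["qpos"],s["contact_force"]);print(R.from_rotvec(s["tool_rot"]).as_matrix())
np.savez("w1.npz",**w);cv2.imwrite("pics/w1.png",I)
E
```

```text
[0.4016 0.322  0.2535] 1.15 [-1.0271  0.0603  0.2758  1.7016 -0.0167  1.382  -0.6074] [-0.3623  0.802  -0.1134]
[[-0.1408  0.99    0.    ]
 [ 0.99    0.1408  0.    ]
 [-0.      0.     -1.    ]]
```

View pics/w1.png

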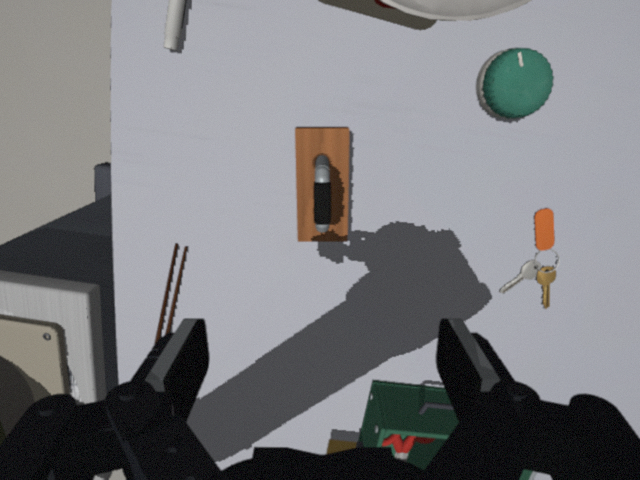

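```bash
python3 - <<'E'
from h import *
np.set_printoptions(precision=4,suppress=True)
w=dict(np.load("w1.npz"));I=cv2.imread("pics/w1.png");H=cv2.cvtColor(I,cv2.COLOR_BGR2HSV)
roi=np.zeros(I.shape[:2],np.uint8);roi[110:255,280:365]=1
m=((H[...,0]<20)&(H[...,1]>90)&(H[...,2]>40)&(roi>0)).astype(np.uint8)
cn=max(cv2.findContours(m,0,2)[0],key=cv2.contourArea)
box=cv2.boxPoints(cv2.minAreaRect(cn));print(box)
P=onz(w,box,.03);print(P,P.mean(0),[np.linalg.norm(P[i]-P[i-1]) for i in range(4)])
g=((I.max(2)<45)&(roi>0)).astype(np.uint8);g[:, :312]=0;g[:,334:]=0;g[:175]=0;g[233:]=0
gc=max(cv2.findContours(g,0,2)[0],key=cv2.contourArea);b=cv2.boxPoints(cv2.minAreaRect(gc));print(b,cv2.minAreaRect(gc))
G=onz(w,b,.1);print(G,G.mean(0))
E
```

```text
[[296. 128.]
 [348. 128.]
 [348. 240.]
 [296. 240.]]
[[0.3701 0.3768 0.03  ]
 [0.4175 0.3835 0.03  ]
 [0.4348 0.2759 0.03  ]
 [0.3832 0.2686 0.03  ]] [0.4014 0.3262 0.03  ] [np.float64(0.10895488106906864), np.float64(0.047817134105664176), np.float64(0.10896527018846693), np.float64(0.05209924879389474)]
[[314. 223.]
 [314. 182.]
 [331. 182.]
 [331. 223.]] ((322.5, 202.5), (17.0, 41.0), 0.0)
[[0.3972 0.3097 0.1   ]
 [0.3927 0.3428 0.1   ]
 [0.4059 0.3447 0.1   ]
 [0.4108 0.3116 0.1   ]] [0.4017 0.3272 0.1   ]
```

step_arm --deltas '[{"travel": [-0.045,0,-0.006],"jaw": 1},{"travel": [-0.09,0,-0.012],"jaw": 1},{"travel": [-0.135,-0.001,-0.018],"jaw": 1},{"travel": [-0.18,-0.001,-0.024],"jaw": 1},{"travel": [-0.2245,-0.0014,-0.029],"jaw": 1}]'

```text
invalid input
```

step_arm --deltas '[{"travel": [-0.045,0,-0.006],"rot": [0,0,3],"jaw": 0},{"travel": [-0.09,0,-0.012],"rot": [0,0,6],"jaw": 0},{"travel": [-0.1347,-0.0008,-0.0175],"rot": [0,0,7.6],"jaw": 0},{"travel": [-0.1347,-0.0008,-0.0175],"rot": [0,0,7.6],"jaw": 0},{"travel": [-0.1347,-0.0008,-0.0175],"rot": [0,0,7.6],"jaw": 0}]'

```text
t: 1.7
ee_pos: [0.4184, 0.1912, 0.2713]
tool_rot: [-2.205, -2.237, -0.002]
contact_force: [-0.1, 1.0, 0.0]
opening: 0.0121
```

```bash
python3 - <<'E'
from h import *
np.set_printoptions(precision=4,suppress=True)
s=observe();w=calibration("wrist");I=capture("wrist");print(s["ee_pos"],s["t"],s["qpos"],s["contact_force"],s["opening"]);print(R.from_rotvec(s["tool_rot"]).as_matrix())
np.savez("w2.npz",**w);cv2.imwrite("pics/w2.png",I)
E
```

```text
[0.4184 0.1912 0.2713] 1.7 [-0.9202 -0.0867  0.3715  1.7995  0.0309  1.4222 -0.5404] [-0.0622  1.005   0.0242] 0.012097362019576598
[[-0.0141  0.9999  0.0002]
 [ 0.9999  0.0141  0.0011]
 [ 0.0011  0.0003 -1.    ]]
```

View pics/w2.png

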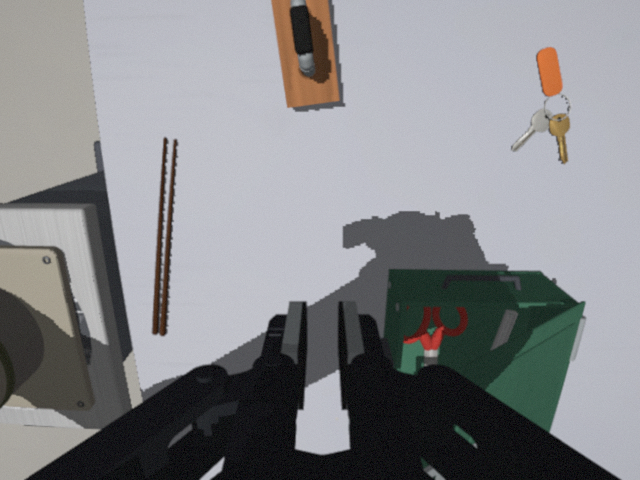

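step_arm --deltas '[{"travel": [-0.045,0.0057,-0.0058],"rot": [0,0,0],"jaw": 0},{"travel": [-0.09,0.0114,-0.0116],"rot": [0,0,0],"jaw": 0},{"travel": [-0.135,0.017,-0.0174],"rot": [0,0,0],"jaw": 0},{"travel": [-0.18,0.0227,-0.0232],"rot": [0,0,0],"jaw": 0},{"travel": [-0.2256,0.0284,-0.029],"rot": [0,0,0],"jaw": 0}]'

```text
t: 2.25
ee_pos: [0.4503, -0.0346, 0.3001]
tool_rot: [2.203, 2.24, -0.0]
contact_force: [1.3, 0.2, -0.6]
opening: -0.0001
```

step_arm --deltas '[{"travel": [0,0,0],"rot": [0,0,0],"jaw": 0},{"travel": [0,0,0],"rot": [0,0,0],"jaw": 0},{"travel": [0,0,0],"rot": [0,0,0],"jaw": 0},{"travel": [0,0,0],"rot": [0,0,0],"jaw": 0},{"travel": [0,0,0],"rot": [0,0,0],"jaw": 0}]'

```text
t: 2.75
ee_pos: [0.45, -0.034, 0.2998]
tool_rot: [-2.206, -2.237, 0.001]
contact_force: [0.1, 0.8, 0.3]
opening: 0.0002
```

```bash
python3 - <<'E'
from h import *
np.set_printoptions(precision=4,suppress=True)
s=observe();w=calibration("wrist");I=capture("wrist");print(s["ee_pos"],s["t"],s["qpos"],s["contact_force"],s["opening"]);print(R.from_rotvec(s["tool_rot"]).as_matrix())
np.savez("w3.npz",**w);cv2.imwrite("pics/w3.png",I)
E
```

```text
[ 0.45   -0.034   0.2998] 2.75 [-0.7349 -0.1583  0.6389  1.7768  0.0947  1.493  -0.0955] [0.1131 0.8227 0.3452] 0.00017869745628427267
[[-0.014   0.9999 -0.0004]
 [ 0.9999  0.014  -0.0003]
 [-0.0003 -0.0004 -1.    ]]
```

View pics/w3.png

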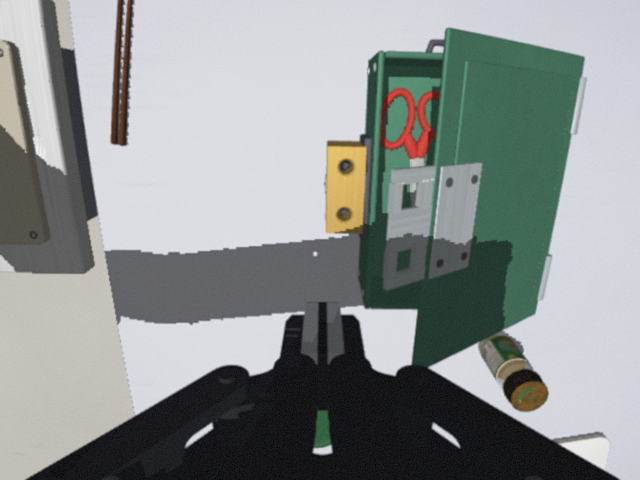

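```bash
python3 - <<'E'
from h import *
np.set_printoptions(precision=4,suppress=True)
w=dict(np.load("w3.npz"));I=cv2.imread("pics/w3.png");g=cv2.cvtColor(I,6)
print(g[155:178,346-11:346+12:2][::3])
for (u,v) in((346,166),(344,214)):
    r=I[v-13:v+14,u-13:u+14].astype(int);m=(r.max(2)<110).astype(np.uint8)
    n,l,st,ce=cv2.connectedComponentsWithStats(m);k=1+np.argmax(st[1:,4]);c=ce[k]+[u-13,v-13];print(st[k],c,onz(w,[c],.08))
H=cv2.cvtColor(I,cv2.COLOR_BGR2HSV);m=((abs(H[...,0].astype(int)-24)<8)&(H[...,1]>120)).astype(np.uint8);m[:,:315]=0;m[:120]=0;m[245:]=0;m[:,372:]=0
r=cv2.minAreaRect(max(cv2.findContours(m,0,2)[0],key=cv2.contourArea));print(r);P=onz(w,cv2.boxPoints(r),.08);print(P,P.mean(0))
c=np.load("w3.npz");
for th in(.58,.62,.66):print(th,proj(w,[[.668-.16*np.cos(th)+.004*np.sin(th),-.034,.082+.16*np.sin(th)+.004*np.cos(th)],[.668-.222*np.cos(th),-.034,.082+.222*np.sin(th)]]))
E
```

```text
[[195 196 192 192 191 195 192 192 194 186 190 189]
 [195 193 192 191 176 154 156 171 190 188 193 189]
 [191 191 161 106  56  41  47  78 127 164 189 190]
 [191 172 103  46  73  95  86  66  84 129 179 188]
 [191 156  90  46  67  95  72  75  90 127 170 187]
 [192 173 120  69  65  78  90  90 101 148 180 191]
 [191 188 172 135 101  96 101 132 157 178 190 188]
 [189 187 188 184 180 176 173 184 185 184 186 186]]
[  6   7  13  13 130] [345.0538 165.8923] [[ 0.4718 -0.0093  0.08  ]]
[  6   7  13  12 114] [343.114  213.3509] [[ 0.4713 -0.0553  0.08  ]]
((345.06109619140625, 187.278076171875), (38.50190353393555, 89.9376449584961), 2.862405300140381)
[[ 0.4526 -0.0738  0.08  ]
 [ 0.4555  0.013   0.08  ]
 [ 0.491   0.0118  0.08  ]
 [ 0.4906 -0.0753  0.08  ]] [ 0.4724 -0.0311  0.08  ]
0.58 [[437.7567 219.9217]
 [369.7271 231.6613]]
0.62 [[444.733  221.9841]
 [378.6854 235.2216]]
0.66 [[452.1446 224.0559]
 [388.5182 238.8709]]
```

step_arm --deltas '[{"travel": [0,0.048,0],"rot": [0,0,0],"jaw": 0},{"travel": [0,0.095,0],"rot": [0,0,0],"jaw": 0},{"travel": [0,0.095,0.04],"rot": [0,0,0],"jaw": 0},{"travel": [0,0.095,0.08],"rot": [0,0,0],"jaw": 0},{"travel": [0,0.095,0.08],"rot": [0,0,0],"jaw": 0}]'

```text
t: 3.3
ee_pos: [0.5424, -0.0335, 0.2152]
tool_rot: [-2.205, -2.232, 0.012]
contact_force: [-0.9, 0.2, 0.0]
opening: 0.0002
```

step_arm --deltas '[{"travel": [0,0,0.017],"rot": [0,0,0],"jaw": 0},{"travel": [0,-0.007,0.027],"rot": [0,0,0],"jaw": 0},{"travel": [0,-0.014,0.038],"rot": [0,0,0],"jaw": 0},{"travel": [0,-0.018,0.045],"rot": [0,0,0],"jaw": 0},{"travel": [0,-0.021,0.052],"rot": [0,0,0],"jaw": 0}]'

```text
t: 3.8
ee_pos: [0.5246, -0.034, 0.1693]
tool_rot: [2.208, 2.234, 0.004]
contact_force: [0.2, -0.2, 1.8]
opening: -0.0001
```

step_arm --deltas '[{"travel": [0,-0.0035,0.0075],"rot": [0,0,0],"jaw": 0},{"travel": [0,-0.0065,0.015],"rot": [0,0,0],"jaw": 0},{"travel": [0,-0.009,0.0225],"rot": [0,0,0],"jaw": 0},{"travel": [0,-0.011,0.03],"rot": [0,0,0],"jaw": 0},{"travel": [0,-0.0137,0.046],"rot": [0,0,0],"jaw": 0}]'

```text
t: 4.3
ee_pos: [0.5107, -0.0345, 0.122]
tool_rot: [2.208, 2.234, 0.002]
contact_force: [-2.2, -0.4, 2.2]
opening: 0.0001
```

step_arm --deltas '[{"travel": [0,-0.0005,0.005],"rot": [0,0,0],"jaw": 0},{"travel": [0,-0.001,0.01],"rot": [0,0,0],"jaw": 0},{"travel": [0,-0.001,0.012],"rot": [0,0,0],"jaw": 0},{"travel": [0,-0.001,0.012],"rot": [0,0,0],"jaw": 0},{"travel": [0,-0.001,0.012],"rot": [0,0,0],"jaw": 0}]'

```text
t: 4.8
ee_pos: [0.5096, -0.0345, 0.1103]
tool_rot: [2.208, 2.234, 0.001]
contact_force: [0.1, -0.5, 0.2]
opening: -0.0002
```

step_arm --deltas '[{"travel": [0,0,0.001],"rot": [0,0,0],"jaw": 0},{"travel": [0,0,0.002],"rot": [0,0,0],"jaw": 0},{"travel": [0,0,0.003],"rot": [0,0,0],"jaw": 0},{"travel": [0,0,0.0035],"rot": [0,0,0],"jaw": 0},{"travel": [0,0,0.0035],"rot": [0,0,0],"jaw": 0}]'

```text
t: 5.3
ee_pos: [0.5093, -0.0345, 0.1064]
tool_rot: [-2.209, -2.234, -0.0]
contact_force: [-0.5, 0.1, 1.0]
opening: 0.0002
```

step_arm --deltas '[{"travel": [0,0,0.0005],"rot": [0,0,0],"jaw": 0},{"travel": [0,0,0.001],"rot": [0,0,0],"jaw": 0},{"travel": [0,0,0.001],"rot": [0,0,0],"jaw": 0},{"travel": [0,0,0.001],"rot": [0,0,0],"jaw": 0},{"travel": [0,0,0.001],"rot": [0,0,0],"jaw": 0}]'

```text
t: 5.8
ee_pos: [0.5093, -0.0345, 0.1055]
tool_rot: [-2.209, -2.234, -0.0]
contact_force: [-0.6, -0.7, 0.9]
opening: 0.0001
```

step_arm --deltas '[{"travel": [0,0,0.001],"rot": [0,0,0],"jaw": 0},{"travel": [0,0,0.001],"rot": [0,0,0],"jaw": 0},{"travel": [0,0,0.0015],"rot": [0,0,0],"jaw": 0},{"travel": [0,0,0.0015],"rot": [0,0,0],"jaw": 0},{"travel": [0,0,0.0015],"rot": [0,0,0],"jaw": 0}]'

```text
t: 6.3
ee_pos: [0.5093, -0.0345, 0.104]
tool_rot: [-2.209, -2.234, -0.0]
contact_force: [-0.8, -0.3, -0.2]
opening: 0.0003
```

```bash
python3 - <<'E'
from h import *
t=capture("top");s=capture("scene");print(observe()["contact_force"])
cv2.imwrite("pics/v5.png",np.hstack([cv2.resize(t[170:320,250:400],(400,400),interpolation=2),cv2.resize(s[200:350,260:435],(400,400),interpolation=2)]))
E
```

```text
[0.07658571 0.61403301 0.00840333]
```

View pics/v5.png

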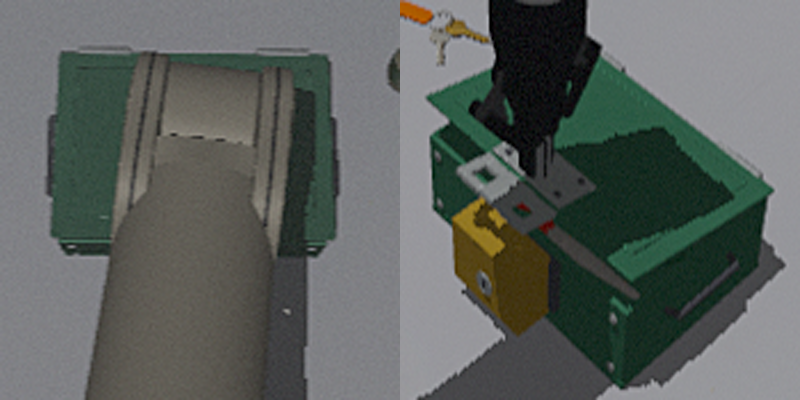

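step_arm --deltas '[{"travel": [0,0,0.001],"rot": [0,0,0],"jaw": 0},{"travel": [0,0,0.002],"rot": [0,0,0],"jaw": 0},{"travel": [0,0,0.003],"rot": [0,0,0],"jaw": 0},{"travel": [0,0,0.004],"rot": [0,0,0],"jaw": 0},{"travel": [0,0,0.005],"rot": [0,0,0],"jaw": 0}]'

```text
t: 6.9
ee_pos: [0.5093, -0.0345, 0.0989]
tool_rot: [-2.208, -2.234, 0.0]
contact_force: [-0.1, -0.8, 1.1]
opening: -0.0001
```

```bash
python3 - <<'E'
from h import *
s=observe();print(s["contact_force"],s["ee_pos"])
c=calibration("scene")
L=lambda x,y,z:[.470+x,-.0327+y,z]
# expected scene pixels, lid shut: tongue tip corners, front lid corners; and box rim corner
for th in(0,.1,.2):
    f=lambda r,y:L(.198-r*np.cos(th),y,.082+r*np.sin(th))
    print(th,((proj(c,[f(.222,.041),f(.222,-.041),f(.181,.128),f(.181,-.128)])-[260,200])*[400/175,400/150]+[400,0]).round(0).tolist())
E
```

```text
[-0.09475965 -0.84190349  1.11399547] [ 0.50929307 -0.03447734  0.0988659 ]
0 [[448.0, 221.0], [513.0, 283.0], [421.0, 136.0], [625.0, 323.0]]
0.1 [[448.0, 199.0], [514.0, 261.0], [420.0, 118.0], [627.0, 305.0]]
0.2 [[450.0, 175.0], [517.0, 236.0], [422.0, 99.0], [631.0, 285.0]]
```

```bash
python3 - <<'E'
from h import *
c=calibration("scene");f=lambda P:((proj(c,P)-[260,200])*[400/175,400/150]+[400,0]).round(0).tolist()
print("tcp z .16..08",f([[.5093,-.0345,z] for z in(.16,.14,.12,.104,.085)]))
s=capture("scene");t=capture("top")
a=cv2.resize(s[200:350,260:435],(700,600),interpolation=2)
cv2.imwrite("pics/v6.png",a)
E
```

```text
tcp z .16..08 [[538.0, 132.0], [538.0, 153.0], [537.0, 173.0], [537.0, 189.0], [537.0, 208.0]]
```

View pics/v6.png

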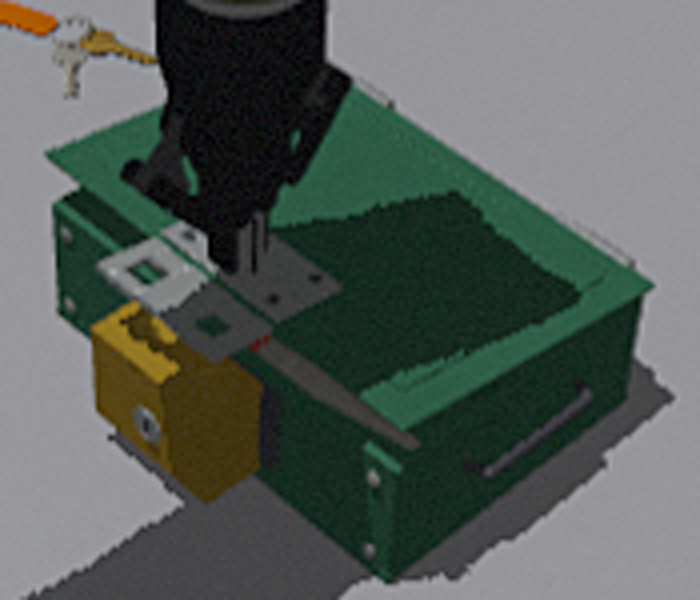

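```bash
python3 - <<'E'
from h import *
w=dict(np.load("w3.npz"))
e=np.array([.45,-.034,.2998])
for z in (-.03,-.01,0,.01,.019,.03):print(z,proj(w,[e-[0,0,z]]).round(1))
c=calibration("scene")
I=cv2.imread("pics/w3.png");print(cv2.cvtColor(I,6)[290:345:3,323])
print(cv2.cvtColor(I,6)[290:345:3,312])
print(cv2.cvtColor(I,6)[290:345:3,334])
E
```

```text
-0.03 [[320.6 334.4]]
-0.01 [[320.8 308.5]]
0 [[320.9 297.5]]
0.01 [[320.9 287.6]]
0.019 [[320.9 279.6]]
0.03 [[321.  270.6]]
[ 99  97 101 102  47  30  18  20  22  27  19  23  15  21  22  20  15  17
  19]
[105 101  99 102  88  92  91  98  94  94  97  93  93  97  97  93  96  89
  79]
[ 98  99  99 102  83  92  93  92  92  87  80  80  81  75  76  78  80  76
  77]
```

step_arm --deltas '[{"travel": [0,-0.0004,0.002],"rot": [0,0,0],"jaw": 0},{"travel": [0,-0.0008,0.004],"rot": [0,0,0],"jaw": 0},{"travel": [0,-0.001,0.006],"rot": [0,0,0],"jaw": 0},{"travel": [0,-0.0012,0.008],"rot": [0,0,0],"jaw": 0},{"travel": [0,-0.0015,0.01],"rot": [0,0,0],"jaw": 0}]'

```text
t: 7.5
ee_pos: [0.5077, -0.0345, 0.0887]
tool_rot: [-2.208, -2.234, 0.0]
contact_force: [-0.9, 0.2, 1.4]
opening: 0.0
```

step_arm --deltas '[{"travel": [0,0,0.002],"rot": [0,0,0],"jaw": 0},{"travel": [0,0,0.004],"rot": [0,0,0],"jaw": 0},{"travel": [0,-0.0005,0.006],"rot": [0,0,0],"jaw": 0},{"travel": [0,-0.0005,0.008],"rot": [0,0,0],"jaw": 0},{"travel": [0,-0.001,0.01],"rot": [0,0,0],"jaw": 0}]'

```text
t: 8.0
ee_pos: [0.507, -0.0345, 0.0789]
tool_rot: [2.208, 2.234, 0.0]
contact_force: [1.0, -0.4, 1.5]
opening: 0.0001
```

step_arm --deltas '[{"travel": [0,0,0.001],"rot": [0,0,0],"jaw": 0},{"travel": [0,0,0.002],"rot": [0,0,0],"jaw": 0},{"travel": [0,0,0.003],"rot": [0,0,0],"jaw": 0},{"travel": [0,0,0.004],"rot": [0,0,0],"jaw": 0},{"travel": [0,0,0.005],"rot": [0,0,0],"jaw": 0}]'

```text
t: 8.5
ee_pos: [0.5067, -0.0345, 0.0739]
tool_rot: [-2.208, -2.234, 0.0]
contact_force: [-0.6, -0.5, 1.0]
opening: 0.0005
```

step_arm --deltas '[{"travel": [0,0,0.0005],"rot": [0,0,0],"jaw": 0},{"travel": [0,0,0.001],"rot": [0,0,0],"jaw": 0},{"travel": [0,0,0.001],"rot": [0,0,0],"jaw": 0},{"travel": [0,0,0.001],"rot": [0,0,0],"jaw": 0},{"travel": [0,0,0.001],"rot": [0,0,0],"jaw": 0}]'

```text
t: 9.0
ee_pos: [0.5068, -0.0345, 0.073]
tool_rot: [2.209, 2.234, 0.0]
contact_force: [-0.4, 0.2, 0.3]
opening: -0.0002
```

step_arm --deltas '[{"travel": [0,0,0.0005],"rot": [0,0,0],"jaw": 0},{"travel": [0,0,0.001],"rot": [0,0,0],"jaw": 0},{"travel": [0,0,0.0015],"rot": [0,0,0],"jaw": 0},{"travel": [0,0,0.0015],"rot": [0,0,0],"jaw": 0},{"travel": [0,0,0.0015],"rot": [0,0,0],"jaw": 0}]'

```text
t: 9.5
ee_pos: [0.5068, -0.0345, 0.0716]
tool_rot: [-2.209, -2.234, -0.0]
contact_force: [-0.9, 0.6, 2.6]
opening: 0.0002
```

step_arm --deltas '[{"travel": [0,0,0.0005],"rot": [0,0,0],"jaw": 0},{"travel": [0,0,0.001],"rot": [0,0,0],"jaw": 0},{"travel": [0,0,0.0015],"rot": [0,0,0],"jaw": 0},{"travel": [0,0,0.0015],"rot": [0,0,0],"jaw": 0},{"travel": [0,0,0.0015],"rot": [0,0,0],"jaw": 0}]'

```text
t: 10.0
ee_pos: [0.507, -0.0345, 0.0713]
tool_rot: [-2.208, -2.233, -0.001]
contact_force: [-9.4, 0.7, 22.7]
opening: -0.0002
```

step_arm --deltas '[{"travel": [0,0,-0.04],"rot": [0,0,0],"jaw": 0},{"travel": [0,0,-0.085],"rot": [0,0,0],"jaw": 0},{"travel": [0,0,-0.13],"rot": [0,0,0],"jaw": 0},{"travel": [0.047,-0.013,-0.13],"rot": [0,0,0],"jaw": 0},{"travel": [0.094,-0.026,-0.13],"rot": [0,0,0],"jaw": 0}]'

```text
t: 10.5
ee_pos: [0.4803, 0.0595, 0.2014]
tool_rot: [2.212, 2.23, 0.005]
contact_force: [0.4, 0.8, -1.0]
opening: -0.0002
```

step_arm --deltas '[{"travel": [0.047,-0.013,0],"rot": [0,0,0],"jaw": 1},{"travel": [0.094,-0.026,0],"rot": [0,0,0],"jaw": 1},{"travel": [0.141,-0.039,0],"rot": [0,0,0],"jaw": 1},{"travel": [0.188,-0.052,0],"rot": [0,0,0],"jaw": 1},{"travel": [0.235,-0.065,0],"rot": [0,0,0],"jaw": 1}]'

```text
t: 11.0
ee_pos: [0.4111, 0.2953, 0.2]
tool_rot: [-2.208, -2.234, -0.001]
contact_force: [1.2, -0.3, -0.7]
opening: 0.0723
```

step_arm --deltas '[{"travel": [0.034,-0.009,0],"rot": [0,0,-4],"jaw": 1},{"travel": [0.034,-0.009,0],"rot": [0,0,-8],"jaw": 1},{"travel": [0.034,-0.009,0],"rot": [0,0,-8],"jaw": 1},{"travel": [0.034,-0.009,0],"rot": [0,0,-8],"jaw": 1},{"travel": [0.034,-0.009,0],"rot": [0,0,-8],"jaw": 1}]'

```text
t: 11.5
ee_pos: [0.4031, 0.3264, 0.2001]
tool_rot: [-2.051, -2.379, -0.0]
contact_force: [0.5, -1.2, 1.4]
opening: 0.0854
```

```bash
python3 - <<'E'
from h import *
np.set_printoptions(precision=4,suppress=True)
s=observe();w=calibration("wrist");I=capture("wrist");print(s["ee_pos"],s["t"],s["qpos"],s["contact_force"],s["opening"]);print(R.from_rotvec(s["tool_rot"]).as_matrix())
np.savez("w4.npz",**w);cv2.imwrite("pics/w4.png",I)
# tongue/lid check from scene: steel bright/grey columns & tongue tip rows
S=capture("scene");cv2.imwrite("pics/s4.png",S)
m=((I.max(2)<50)).astype(np.uint8);m[:,:290]=0;m[:,360:]=0;m[300:]=0
for c in sorted(cv2.findContours(m,0,2)[0],key=cv2.contourArea)[-4:]:
    r=cv2.minAreaRect(c);print(r,onz(w,[r[0]],.1))
E
```

```text
[0.4031 0.3264 0.2001] 11.5 [-1.1342  0.0993  0.3927  1.7786 -0.0398  1.2713 -0.5837] [ 0.5322 -1.1802  1.4204] 0.0854303143209853
[[-0.1473  0.9891  0.0001]
 [ 0.9891  0.1473  0.0002]
 [ 0.0002  0.0001 -1.    ]]
((335.0, 241.0), (0.0, 0.0), 0.0) [[0.4135 0.3194 0.1   ]]
((335.0, 234.0), (0.0, 0.0), 0.0) [[0.4127 0.3243 0.1   ]]
((336.0, 194.0), (0.0, 0.0), 0.0) [[0.4091 0.3517 0.1   ]]
((318.5, 226.5), (21.0, 49.0), 0.0) [[0.4009 0.3279 0.1   ]]
```

step_arm --deltas '[{"travel": [0.0014,-0.0016,0.04],"rot": [0,0,0],"jaw": 1},{"travel": [0.0014,-0.0016,0.08],"rot": [0,0,0],"jaw": 1},{"travel": [0.0014,-0.0016,0.11],"rot": [0,0,0],"jaw": 1},{"travel": [0.0014,-0.0016,0.115],"rot": [0,0,0],"jaw": 1},{"travel": [0.0014,-0.0016,0.115],"rot": [0,0,0],"jaw": 1}]'

```text
t: 12.1
ee_pos: [0.4009, 0.328, 0.0851]
tool_rot: [2.048, 2.382, -0.002]
contact_force: [-0.1, 0.9, 1.3]
opening: 0.0853
```

```bash
python3 - <<'E'
from h import *
np.set_printoptions(precision=4,suppress=True)
s=observe();w=calibration("wrist");I=capture("wrist");print(s["ee_pos"],s["t"],s["contact_force"],s["opening"])
S=capture("scene");np.savez("w5.npz",**w);cv2.imwrite("pics/w5.png",I);cv2.imwrite("pics/s5.png",S)
a=cv2.resize(I,(480,360));b=cv2.resize(S[200:350,260:435],(310,300),interpolation=2);c=cv2.resize(S[150:270,110:250],(310,300),interpolation=2)
o=np.zeros((600,790,3),np.uint8);o[:360,:480]=a;o[:300,480:]=b;o[300:,480:]=c;cv2.imwrite("pics/v10.png",o)
E
```

```text
[0.4009 0.328  0.0851] 12.1 [-0.053   0.8736  1.2538] 0.08529498527966398
```

View pics/v10.png

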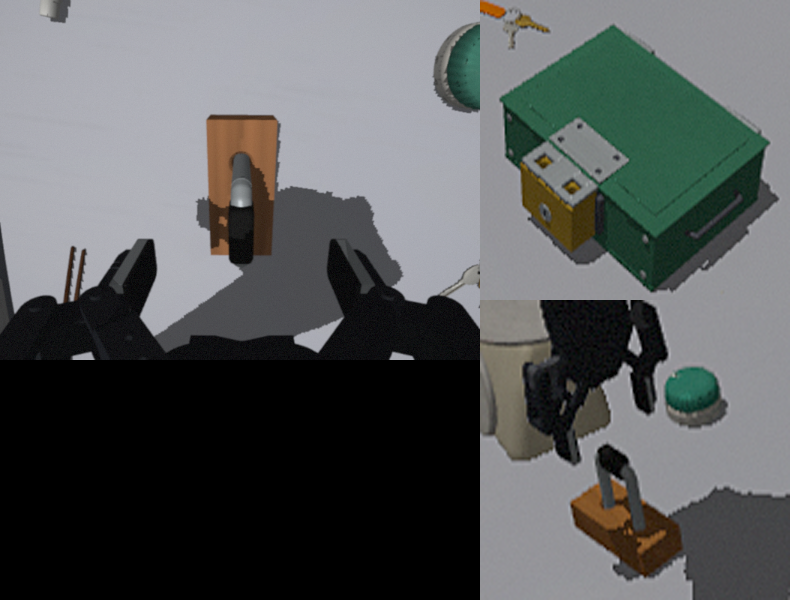

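```bash
python3 - <<'E'
from h import *
np.set_printoptions(precision=1,suppress=True)
w=dict(np.load("w3.npz"));e=np.array([.45,-.034,.2998])
for dx in(.011,0,-.011,-.02):print("shut",dx,proj(w,[e+[0,dx,.0155],e+[0,dx,.005],e+[0,dx,-.019]]).tolist())
w=dict(np.load("w5.npz"));e=np.array([.4009,.328,.0851]);X=np.array([-.147,.989,0]);Y=np.array([.989,.147,0]);Z=np.array([0,0,1.])
for dx in(.011,0,-.011,-.02):print("open",dx,proj(w,[e+dx*X-.0427*Y+.0285*Z,e+dx*X+.0427*Y+.0285*Z,e+dx*X+.0427*Y-.006*Z]).tolist())
for y in(.31,.311,.328,.344,.345):print("grip",proj(w,[[.4013+(.328-y)*.147,y,.1]]))
E
```

```text
shut 0.011 [[321.08274077866116, 290.5907097949208], [321.1325336521024, 279.5353034092529], [321.2275268770806, 258.494393676675]]
shut 0 [[320.7536597849599, 315.04031774482786], [320.82066726296324, 302.8578872211471], [320.94914576554976, 279.5594360785026]]
shut -0.011 [[320.44014580906406, 338.3456780597155], [320.5225826713416, 325.1643370076258], [320.68144397300523, 299.83330494057697]]
shut -0.02 [[320.19475027992286, 356.59595515096885], [320.2885729179633, 342.68601686652124], [320.4701212195594, 315.8492772532726]]
open 0.011 [[205.27312234352326, 305.45953931683664], [436.8996606713433, 305.8198886149998], [416.5517845891629, 269.00442011131287]]
open 0 [[208.1370154138773, 331.32351496398655], [433.98783287620785, 331.6703791920611], [414.6269953559121, 291.1609543286365]]
open -0.011 [[210.92159774622127, 355.86607767995963], [431.15886610966686, 356.20010582677344], [412.74217579624843, 312.42245217049845]]
open -0.02 [[213.1395634100399, 375.0064569367646], [428.9070416481511, 375.3304680451435], [411.23086295644055, 329.1733642851332]]
grip [[322. 352.]]
grip [[322. 350.]]
grip [[322.1 314.2]]
grip [[322.3 277.9]]
grip [[322.3 275.6]]
```

step_arm --deltas '[{"travel": [0.003,0,0.015],"rot": [0,0,0],"jaw": 1},{"travel": [0.003,0,0.029],"rot": [0,0,0],"jaw": 1},{"travel": [0.003,0,0.029],"rot": [0,0,0],"jaw": 1},{"travel": [0.003,0,0.029],"rot": [0,0,0],"jaw": 0.5},{"travel": [0.003,0,0.029],"rot": [0,0,0],"jaw": 0.3}]' --squeeze 50

```text
t: 12.7
ee_pos: [0.4008, 0.3316, 0.0568]
tool_rot: [-2.048, -2.383, -0.002]
contact_force: [0.7, -0.3, -0.2]
opening: 0.0593
```

step_arm --deltas '[{"travel": [0,0,0],"rot": [0,0,0],"jaw": 0},{"travel": [0,0,0],"rot": [0,0,0],"jaw": 0},{"travel": [0,0,0],"rot": [0,0,0],"jaw": 0},{"travel": [0,0,0],"rot": [0,0,0],"jaw": 0},{"travel": [0,0,0],"rot": [0,0,0],"jaw": 0}]' --squeeze 50

```text
t: 13.2
ee_pos: [0.4006, 0.3316, 0.0564]
tool_rot: [-2.047, -2.383, -0.001]
contact_force: [-0.6, -0.8, 5.3]
opening: 0.013
```

step_arm --deltas '[{"travel": [0,0,-0.01],"rot": [0,0,0],"jaw": 0},{"travel": [0,0,-0.03],"rot": [0,0,0],"jaw": 0},{"travel": [0,0,-0.07],"rot": [0,0,0],"jaw": 0},{"travel": [0,0,-0.11],"rot": [0,0,0],"jaw": 0},{"travel": [0,0,-0.14],"rot": [0,0,0],"jaw": 0}]'

```text
t: 13.7
ee_pos: [0.4007, 0.3314, 0.1989]
tool_rot: [-2.048, -2.382, -0.003]
contact_force: [0.2, 0.9, -1.8]
opening: 0.0131
```

step_arm --deltas '[{"travel": [0,0,0],"rot": [0,0,0],"jaw": 0},{"travel": [0,0,0],"rot": [0,0,0],"jaw": 0},{"travel": [0,0,0],"rot": [0,0,0],"jaw": 0},{"travel": [0,0,0],"rot": [0,0,0],"jaw": 0},{"travel": [0,0,0],"rot": [0,0,0],"jaw": 0}]'

```text
t: 14.2
ee_pos: [0.4001, 0.331, 0.1951]
tool_rot: [2.047, 2.383, -0.003]
contact_force: [0.2, 0.3, -1.6]
opening: 0.0133
```

```bash
python3 - <<'E'
from h import *
np.set_printoptions(precision=4,suppress=True)
s=observe();w=calibration("wrist");I=capture("wrist");print(s["ee_pos"],s["t"],s["qpos"],s["contact_force"],s["opening"]);print(R.from_rotvec(s["tool_rot"]).as_matrix())
np.savez("w6.npz",**w);cv2.imwrite("pics/w6.png",I)
S=capture("scene");cv2.imwrite("pics/s6.png",S)
o=np.zeros((600,790,3),np.uint8);o[:360,:480]=cv2.resize(I,(480,360));o[:300,480:]=cv2.resize(S[110:260,110:265],(310,300),interpolation=2)
o[360:,:480]=cv2.resize(I[200:360,160:480],(480,240),interpolation=2);cv2.imwrite("pics/v11.png",o)
E
```

```text
[0.4001 0.331  0.1951] 14.2 [-1.1436  0.1059  0.3925  1.7826 -0.0421  1.263  -0.5891] [ 0.1652  0.2793 -1.6388] 0.013250964803095495
[[-0.1506  0.9886 -0.001 ]
 [ 0.9886  0.1506 -0.0013]
 [-0.0012 -0.0012 -1.    ]]
```

View pics/v11.png

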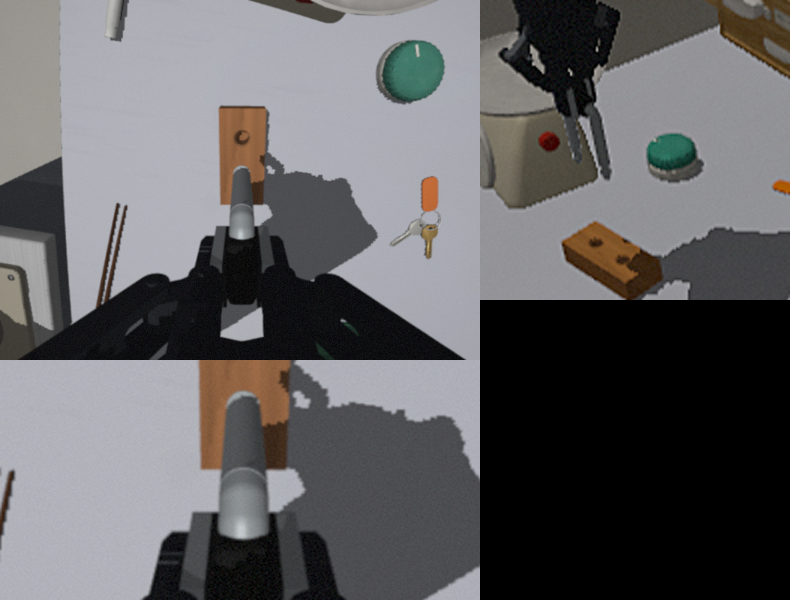

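```bash
python3 - <<'E'
from h import *
np.set_printoptions(precision=4,suppress=True)
w=dict(np.load("w6.npz"));I=cv2.imread("pics/w6.png");S=cv2.imread("pics/s6.png");c=calibration("scene")
e=np.array([.4001,.331,.1951]);X=np.array([-.1506,.9886,0]);Y=np.array([.9886,.1506,0])
P=onz(w,[(320,222),(320,224)],.143);print("near tip wrist: off tool x,y",(P-e)@X,(P-e)@Y)
Q=onz(c,[(158.5,191),(173.5,199)],.143);print("scene tips off",(Q-e)@X,(Q-e)@Y)
# leg left/right edges per row in wrist picture
g=cv2.GaussianBlur(cv2.cvtColor(I,6),(3,3),0)
for v in range(216,312,8):
    print(v,g[v,300:344:2])
E
```

```text
near tip wrist: off tool x,y [0.0192 0.018 ] [-0.0008 -0.0008]
scene tips off [ 0.0194 -0.0274] [-0.0042 -0.0028]
216 [102 104 107 108 106 107 109 110 111 111 110 109 110 112 113 116 114 111
 111 109 105 106]
224 [ 98 102 105 108 108 108 117 143 159 154 125 102 102 100 108 107 109 111
 108 107 105 105]
232 [ 98 101 106 111 114 111  91  83  84  82  81  79  75  71  66  62  69 102
 109 106 103 103]
240 [ 98 100 109 115 113  95  83  82  84  83  80  77  74  71  66  62  61  86
 108 104 103 102]
248 [ 98 106 112 114 108  89  82  82  82  81  79  78  75  72  68  64  60  55
  49  45  44  44]
256 [101 107 112 116 103  85  82  82  84  82  80  79  75  72  69  64  60  58
  51  44  43  41]
264 [103 107 110 111  93  83  82  83  83  81  80  79  75  72  70  66  61  59
  54  43  44  45]
272 [126 129 131 121  91  82  81  92 105 113 119 115 112 104  93  76  63  60
  62  76  87  86]
280 [178 178 179 150 107 101 101 104 105 107 107 105 101  97  93  88  82  78
  91 144 179 180]
288 [180 179 175 129 106 119 127 135 140 144 143 140 137 132 126 119 109  97
  81 119 174 179]
296 [179 179 172 128 115 124 131 138 141 144 145 142 138 133 128 121 115 104
  90 110 169 179]
304 [ 60  22  29  86 117 128 135 141 148 155 157 153 145 139 132 125 117 105
  92  64  23  20]
```

step_arm --deltas '[{"travel": [-0.04,0.002,0],"rot": [0,0,0],"jaw": 0},{"travel": [-0.085,0.004,0],"rot": [0,0,0],"jaw": 0},{"travel": [-0.13,0.006,0],"rot": [0,0,0],"jaw": 0},{"travel": [-0.175,0.008,0],"rot": [0,0,0],"jaw": 0},{"travel": [-0.22,0.0105,0],"rot": [0,0,0],"jaw": 0}]'

```text
t: 14.8
ee_pos: [0.4439, 0.1136, 0.1959]
tool_rot: [-2.047, -2.383, -0.001]
contact_force: [0.9, -1.0, -1.8]
opening: 0.0134
```

step_arm --deltas '[{"travel": [-0.045,0.002,0],"rot": [0,0,2],"jaw": 0},{"travel": [-0.09,0.004,0],"rot": [0,0,4],"jaw": 0},{"travel": [-0.13,0.006,0],"rot": [0,0,6],"jaw": 0},{"travel": [-0.1461,0.007,0],"rot": [0,0,8.7],"jaw": 0},{"travel": [-0.1461,0.007,0],"rot": [0,0,8.7],"jaw": 0}]'

```text
t: 15.3
ee_pos: [0.473, -0.0303, 0.196]
tool_rot: [2.229, 2.214, -0.0]
contact_force: [0.0, 0.6, -2.2]
opening: 0.0127
```

step_arm --deltas '[{"travel": [0,0,0],"rot": [0,0,0],"jaw": 0},{"travel": [0,0,0],"rot": [0,0,0],"jaw": 0},{"travel": [0,0,0],"rot": [0,0,0],"jaw": 0},{"travel": [0,0,0],"rot": [0,0,0],"jaw": 0},{"travel": [0,0,0],"rot": [0,0,0],"jaw": 0}]'

```text
t: 15.8
ee_pos: [0.4728, -0.0274, 0.196]
tool_rot: [-2.221, -2.222, -0.0]
contact_force: [0.5, 0.1, -2.8]
opening: 0.0136
```

```bash
cat > snap.py <<'E'
from h import *
import sys
np.set_printoptions(precision=4,suppress=True)
s=observe();w=calibration("wrist");n=sys.argv[1];I=capture("wrist");S=capture("scene");T=capture("top")
print(s["ee_pos"],s["t"],s["contact_force"],s["wrist_torque"],s["opening"]);print(R.from_rotvec(s["tool_rot"]).as_matrix())
np.savez(n+".npz",**w)
for k,v in dict(w=I,s=S,t=T).items():cv2.imwrite(f"pics/{n}{k}.png",v)
E
python3 snap.py a1; python3 - <<'E'
from h import *
w=dict(np.load("a1.npz"));I=cv2.imread("pics/a1w.png");S=cv2.imread("pics/a1s.png")
print("near hole px",proj(w,[[.4718,-.0093,.08],[.4713,-.0553,.08],[.4718,-.0093,.143]]),"scene",proj(calibration("scene"),[[.4718,-.0093,.08],[.4713,-.0553,.08],[.4718,-.0093,.143],[.4713,-.0553,.143]]))
o=np.zeros((600,800,3),np.uint8);o[:,:400]=cv2.resize(I[150:330,260:380],(400,600),interpolation=2);o[:,400:]=cv2.resize(S[190:340,260:360],(400,600),interpolation=2);cv2.imwrite("pics/v12.png",o)
E
```

```text
[ 0.4728 -0.0274  0.196 ] 15.8 [ 0.4981  0.0808 -2.794 ] [-0.0166 -0.0741 -0.0198] 0.013555372476881393
[[-0.0003  1.     -0.0001]
 [ 1.      0.0003  0.0001]
 [ 0.0001 -0.0001 -1.    ]]
near hole px [[319.70459943 197.65929429]
 [319.18268633 259.04573967]
 [319.15313529 223.63872528]] scene [[296.9991843  282.08857246]
 [312.73940494 294.92672195]
 [296.43474725 258.41849603]
 [312.81310551 271.21325322]]
```

step_arm --deltas '[{"travel": [-0.0009,-0.0003,0.015],"rot": [0,0,0],"jaw": 0},{"travel": [-0.0009,-0.0003,0.03],"rot": [0,0,0],"jaw": 0},{"travel": [-0.0009,-0.0003,0.04],"rot": [0,0,0],"jaw": 0},{"travel": [-0.0009,-0.0003,0.043],"rot": [0,0,0],"jaw": 0},{"travel": [-0.0009,-0.0003,0.043],"rot": [0,0,0],"jaw": 0}]'

```text
t: 16.45
ee_pos: [0.4724, -0.0288, 0.1529]
tool_rot: [-2.222, -2.221, 0.001]
contact_force: [-0.1, 0.5, -1.7]
opening: 0.0129
```

```bash
python3 snap.py a2; python3 - <<'E'
from h import *
w=dict(np.load("a2.npz"));I=cv2.imread("pics/a2w.png");S=cv2.imread("pics/a2s.png")
print("near hole px",proj(w,[[.4718,-.0093,.08],[.4718,-.0093,.088],[.4718,-.0093,.1]]),"scene",proj(calibration("scene"),[[.4718,-.0093,.08],[.4713,-.0553,.08]]))
o=np.zeros((600,800,3),np.uint8);o[:,:400]=cv2.resize(I[150:330,260:380],(400,600),interpolation=2);o[:,400:]=cv2.resize(S[190:340,260:360],(400,600),interpolation=2);cv2.imwrite("pics/v12.png",o)
E
```

```text
[ 0.4724 -0.0288  0.1529] 16.45 [-0.1362  0.4904 -1.6503] [ 0.0113 -0.0243 -0.0138] 0.01286510748050312
[[ 0.0007  1.     -0.0005]
 [ 1.     -0.0007 -0.0002]
 [-0.0002 -0.0005 -1.    ]]
near hole px [[319.99966713 211.6859847 ]
 [319.93583419 215.29263318]
 [319.83198989 221.16336043]] scene [[296.9991843  282.08857246]
 [312.73940494 294.92672195]]
```

View pics/v12.png

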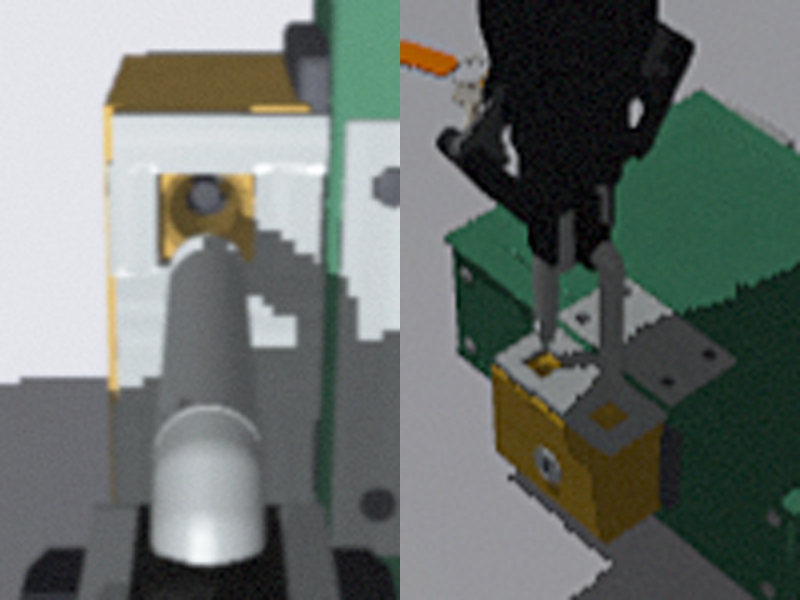

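```bash
python3 - <<'E'
from h import *
I=cv2.imread("pics/a2w.png");g=cv2.cvtColor(I,6)
for v in range(202,250,2):print(v,g[v,304:342:2])
w=dict(np.load("a2.npz"))
# predicted outline: ring points of tip end (r3,z tip), taper top (r6, tip+9), for shackle centre dy offsets
for dy in(0,-.0026):
    for r,z in((.003,.0997),(.006,.1087)):
        P=[[.4722+r*np.cos(a),-.0093+dy+r*np.sin(a),z] for a in np.radians([0,45,90,135,180])]
        print(dy,r,proj(w,P).round(1).tolist())
E
```

```text
202 [218 203 166 203 184 155 142 117 110 109 132 161 172 185 203 199 194 228
 215]
204 [218 183 148 175 115  97  69  51  63  62  62  86 102 148 169 189 169 209
 209]
206 [218 184 133 141 100  74  66  84 104  99  90  69  72 108 149 173 167 209
 210]
208 [219 186  92 118  81  71  53  94  99 101 100  57  71 101 138 161 174 211
 209]
210 [217 187  87 103  75  73  51  81 100 100  97  76  93  98 122 162 197 208
 210]
212 [218 186  83  99  72  71  56  57  83  90  81  86 104  99 116 158 185 210
 212]
214 [214 185  86 107  73  78  75  70  67  86  94  97 100  87  89 144 182 210
 209]
216 [218 180  92 117  79  74  80  76  87  91  94  99  97  81  75  80 118 200
 210]
218 [215 184  92 133 104  71  74  73  82  93  98  92  91  71  79  82 101 186
 194]
220 [216 184  93 143 141 103  83 106 129 124  99  82  77  78  86  81  88  91
  90]
222 [216 182  98 167 147 149 189 215 184  94  96  93  98  87  79  82  87  90
  94]
224 [215 183  95 180 174 199 217 205 169  98  98  93 140 133  81  85  91  90
  91]
226 [215 188 102 166 196 207 161 114 104 104  98  92  89  87  81  84  88  92
  92]
228 [215 189  95 106 
[... 559 characters left out ...]

242 [214 213 212 141 112 113 112 109 108 104  95  91  85  82  79 156 213 206
 196]
244 [210 211 205 134 109 111 107 105 108 100 100  92  87  82  80 138 204 208
 206]
246 [203 206 200 127 112 109 111 107 108 101  99  94  87  83  82 123 201 204
 206]
248 [209 207 196 119 115 108 109 113 109 103  98  90  85  85  82 118 203 206
 206]
0 0.003 [[326.0, 221.0], [324.4, 217.3], [320.5, 215.7], [316.7, 217.3], [315.1, 221.0]]
0 0.006 [[331.9, 225.8], [328.6, 218.1], [320.5, 214.8], [312.4, 218.1], [309.2, 225.8]]
-0.0026 0.003 [[326.0, 225.5], [324.4, 221.8], [320.6, 220.3], [316.7, 221.9], [315.1, 225.5]]
-0.0026 0.006 [[331.8, 230.5], [328.5, 222.8], [320.5, 219.6], [312.4, 222.8], [309.2, 230.5]]
```

step_arm --deltas '[{"travel": [0.002,-0.0005,0],"rot": [0,0,0],"jaw": 0},{"travel": [0.002,-0.0005,0.004],"rot": [0,0,0],"jaw": 0},{"travel": [0.002,-0.0005,0.008],"rot": [0,0,0],"jaw": 0},{"travel": [0.002,-0.0005,0.012],"rot": [0,0,0],"jaw": 0},{"travel": [0.002,-0.0005,0.014],"rot": [0,0,0],"jaw": 0}]'

```text
t: 17.1
ee_pos: [0.4717, -0.0268, 0.1384]
tool_rot: [-2.222, -2.22, 0.001]
contact_force: [0.4, 0.1, -2.2]
opening: 0.0132
```

step_arm --deltas '[{"travel": [0,0,0.001],"rot": [0,0,0],"jaw": 0},{"travel": [0,0,0.002],"rot": [0,0,0],"jaw": 0},{"travel": [0,0,0.003],"rot": [0,0,0],"jaw": 0},{"travel": [0,0,0.004],"rot": [0,0,0],"jaw": 0},{"travel": [0,0,0.005],"rot": [0,0,0],"jaw": 0}]'

```text
t: 17.6
ee_pos: [0.4721, -0.0268, 0.134]
tool_rot: [2.222, 2.221, 0.0]
contact_force: [0.0, -0.1, -2.0]
opening: 0.0132
```

step_arm --deltas '[{"travel": [0,0,0.001],"rot": [0,0,0],"jaw": 0},{"travel": [0,0,0.002],"rot": [0,0,0],"jaw": 0},{"travel": [0,0,0.003],"rot": [0,0,0],"jaw": 0},{"travel": [0,0,0.004],"rot": [0,0,0],"jaw": 0},{"travel": [0,0,0.004],"rot": [0,0,0],"jaw": 0}]'

```text
t: 18.1
ee_pos: [0.472, -0.0268, 0.1298]
tool_rot: [-2.222, -2.221, 0.0]
contact_force: [-0.3, 0.3, -0.7]
opening: 0.013
```

step_arm --deltas '[{"travel": [0,0,0.001],"rot": [0,0,0],"jaw": 0},{"travel": [0,0,0.002],"rot": [0,0,0],"jaw": 0},{"travel": [0,0,0.003],"rot": [0,0,0],"jaw": 0},{"travel": [0,0,0.004],"rot": [0,0,0],"jaw": 0},{"travel": [0,0,0.004],"rot": [0,0,0],"jaw": 0}]'

```text
t: 18.6
ee_pos: [0.4719, -0.0268, 0.1258]
tool_rot: [-2.222, -2.221, 0.0]
contact_force: [-0.2, 0.3, -2.6]
opening: 0.013
```

step_arm --deltas '[{"travel": [0,0,0.001],"rot": [0,0,0],"jaw": 0},{"travel": [0,0,0.002],"rot": [0,0,0],"jaw": 0},{"travel": [0,0,0.003],"rot": [0,0,0],"jaw": 0},{"travel": [0,0,0.004],"rot": [0,0,0],"jaw": 0},{"travel": [0,0,0.004],"rot": [0,0,0],"jaw": 0}]'

```text
t: 19.1
ee_pos: [0.4719, -0.0268, 0.1218]
tool_rot: [-2.222, -2.221, 0.0]
contact_force: [0.3, -0.0, -2.1]
opening: 0.0131
```

step_arm --deltas '[{"travel": [0,0,0.001],"rot": [0,0,0],"jaw": 0},{"travel": [0,0,0.002],"rot": [0,0,0],"jaw": 0},{"travel": [0,0,0.003],"rot": [0,0,0],"jaw": 0},{"travel": [0,0,0.004],"rot": [0,0,0],"jaw": 0},{"travel": [0,0,0.004],"rot": [0,0,0],"jaw": 0}]'

```text
t: 19.6
ee_pos: [0.4722, -0.0267, 0.1181]
tool_rot: [2.222, 2.221, 0.001]
contact_force: [-0.6, 0.0, 1.8]
opening: 0.0133
```

step_arm --deltas '[{"travel": [0,0,0.001],"rot": [0,0,0],"jaw": 0},{"travel": [0,0,0.002],"rot": [0,0,0],"jaw": 0},{"travel": [0,0,0.003],"rot": [0,0,0],"jaw": 0},{"travel": [0,0,0.004],"rot": [0,0,0],"jaw": 0},{"travel": [0,0,0.004],"rot": [0,0,0],"jaw": 0}]'

```text
t: 20.1
ee_pos: [0.4721, -0.0268, 0.1139]
tool_rot: [2.222, 2.221, 0.0]
contact_force: [-0.3, 0.0, 3.3]
opening: 0.013
```

step_arm --deltas '[{"travel": [0,0,0.001],"rot": [0,0,0],"jaw": 0},{"travel": [0,0,0.002],"rot": [0,0,0],"jaw": 0},{"travel": [0,0,0.003],"rot": [0,0,0],"jaw": 0},{"travel": [0,0,0.003],"rot": [0,0,0],"jaw": 0},{"travel": [0,0,0.003],"rot": [0,0,0],"jaw": 0}]'

```text
t: 20.6
ee_pos: [0.4721, -0.0268, 0.111]
tool_rot: [-2.222, -2.221, -0.0]
contact_force: [0.3, 0.2, 3.3]
opening: 0.0127
```

step_arm --deltas '[{"travel": [0,0,0.0006],"rot": [0,0,0],"jaw": 0},{"travel": [0,0,0.0012],"rot": [0,0,0],"jaw": 0},{"travel": [0,0,0.0016],"rot": [0,0,0],"jaw": 0},{"travel": [0,0,0.0016],"rot": [0,0,0],"jaw": 0},{"travel": [0,0,0.0016],"rot": [0,0,0],"jaw": 0}]'

```text
t: 21.1
ee_pos: [0.4721, -0.0268, 0.1094]
tool_rot: [-2.222, -2.221, -0.0]
contact_force: [0.0, -0.2, 3.4]
opening: 0.013
```

step_arm --deltas '[{"travel": [0,0,0.0006],"rot": [0,0,0],"jaw": 0},{"travel": [0,0,0.0012],"rot": [0,0,0],"jaw": 0},{"travel": [0,0,0.0016],"rot": [0,0,0],"jaw": 0},{"travel": [0,0,0.0016],"rot": [0,0,0],"jaw": 0},{"travel": [0,0,0.0016],"rot": [0,0,0],"jaw": 0}]'

```text
t: 21.6
ee_pos: [0.4721, -0.0268, 0.1078]
tool_rot: [-2.222, -2.221, -0.0]
contact_force: [0.1, 1.0, 3.6]
opening: 0.0132
```

step_arm --deltas '[{"travel": [0,0,0.0006],"rot": [0,0,0],"jaw": 0},{"travel": [0,0,0.0012],"rot": [0,0,0],"jaw": 0},{"travel": [0,0,0.0016],"rot": [0,0,0],"jaw": 0},{"travel": [0,0,0.0016],"rot": [0,0,0],"jaw": 0},{"travel": [0,0,0.0016],"rot": [0,0,0],"jaw": 0}]'

```text
t: 22.1
ee_pos: [0.472, -0.0268, 0.1062]
tool_rot: [-2.222, -2.221, -0.0]
contact_force: [-0.0, 1.3, 3.1]
opening: 0.013
```

step_arm --deltas '[{"travel": [0,0,0.0006],"rot": [0,0,0],"jaw": 0},{"travel": [0,0,0.0012],"rot": [0,0,0],"jaw": 0},{"travel": [0,0,0.0016],"rot": [0,0,0],"jaw": 0},{"travel": [0,0,0.0016],"rot": [0,0,0],"jaw": 0},{"travel": [0,0,0.0016],"rot": [0,0,0],"jaw": 0}]'

```text
t: 22.6
ee_pos: [0.472, -0.0268, 0.1046]
tool_rot: [-2.222, -2.221, -0.0]
contact_force: [1.9, -0.1, 2.8]
opening: 0.013
```

step_arm --deltas '[{"travel": [0,0,0.0006],"rot": [0,0,0],"jaw": 0},{"travel": [0,0,0.0012],"rot": [0,0,0],"jaw": 0},{"travel": [0,0,0.0016],"rot": [0,0,0],"jaw": 0},{"travel": [0,0,0.0016],"rot": [0,0,0],"jaw": 0},{"travel": [0,0,0.0016],"rot": [0,0,0],"jaw": 0}]'

```text
t: 23.1
ee_pos: [0.4721, -0.0269, 0.103]
tool_rot: [2.222, 2.221, 0.0]
contact_force: [0.5, -0.9, 4.1]
opening: 0.0127
```

step_arm --deltas '[{"travel": [0,0,0.0006],"rot": [0,0,0],"jaw": 0},{"travel": [0,0,0.0012],"rot": [0,0,0],"jaw": 0},{"travel": [0,0,0.0016],"rot": [0,0,0],"jaw": 0},{"travel": [0,0,0.0016],"rot": [0,0,0],"jaw": 0},{"travel": [0,0,0.0016],"rot": [0,0,0],"jaw": 0}]'

```text
t: 23.6
ee_pos: [0.4721, -0.027, 0.1015]
tool_rot: [2.222, 2.22, 0.0]
contact_force: [0.3, -0.4, 5.6]
opening: 0.013
```

step_arm --deltas '[{"travel": [0,0,0.0006],"rot": [0,0,0],"jaw": 0},{"travel": [0,0,0.0012],"rot": [0,0,0],"jaw": 0},{"travel": [0,0,0.0014],"rot": [0,0,0],"jaw": 0},{"travel": [0,0,0.0014],"rot": [0,0,0],"jaw": 0},{"travel": [0,0,0.0014],"rot": [0,0,0],"jaw": 0}]'

```text
t: 24.1
ee_pos: [0.4722, -0.027, 0.1002]
tool_rot: [2.222, 2.22, 0.0]
contact_force: [-0.9, -0.8, 6.8]
opening: 0.013
```

step_arm --deltas '[{"travel": [0,0,0.0006],"rot": [0,0,0],"jaw": 0},{"travel": [0,0,0.0012],"rot": [0,0,0],"jaw": 0},{"travel": [0,0,0.0014],"rot": [0,0,0],"jaw": 0},{"travel": [0,0,0.0014],"rot": [0,0,0],"jaw": 0},{"travel": [0,0,0.0014],"rot": [0,0,0],"jaw": 0}]'

```text
t: 24.6
ee_pos: [0.4722, -0.0269, 0.0989]
tool_rot: [2.222, 2.221, 0.0]
contact_force: [-0.9, -0.7, 8.7]
opening: 0.0136
```

step_arm --deltas '[{"travel": [0,0,0.0006],"rot": [0,0,0],"jaw": 0},{"travel": [0,0,0.001],"rot": [0,0,0],"jaw": 0},{"travel": [0,0,0.0012],"rot": [0,0,0],"jaw": 0},{"travel": [0,0,0.0012],"rot": [0,0,0],"jaw": 0},{"travel": [0,0,0.0012],"rot": [0,0,0],"jaw": 0}]'

```text
t: 25.1
ee_pos: [0.4723, -0.0269, 0.0978]
tool_rot: [2.222, 2.22, 0.001]
contact_force: [-1.3, -0.5, 11.1]
opening: 0.013
```

step_arm --deltas '[{"travel": [0,0,0.0005],"rot": [0,0,0],"jaw": 0},{"travel": [0,0,0.001],"rot": [0,0,0],"jaw": 0},{"travel": [0,0,0.001],"rot": [0,0,0],"jaw": 0},{"travel": [0,0,0.001],"rot": [0,0,0],"jaw": 0},{"travel": [0,0,0.001],"rot": [0,0,0],"jaw": 0}]'

```text
t: 25.6
ee_pos: [0.4723, -0.0269, 0.0968]
tool_rot: [2.222, 2.22, 0.001]
contact_force: [-1.4, -0.6, 11.1]
opening: 0.0133
```

step_arm --deltas '[{"travel": [0,0,0.0005],"rot": [0,0,0],"jaw": 0},{"travel": [0,0,0.001],"rot": [0,0,0],"jaw": 0},{"travel": [0,0,0.001],"rot": [0,0,0],"jaw": 0},{"travel": [0,0,0.001],"rot": [0,0,0],"jaw": 0},{"travel": [0,0,0.001],"rot": [0,0,0],"jaw": 0}]'

```text
t: 26.1
ee_pos: [0.4724, -0.0269, 0.0959]
tool_rot: [2.222, 2.22, 0.001]
contact_force: [-1.6, -1.0, 10.3]
opening: 0.013
```

step_arm --deltas '[{"travel": [0,0,0.0005],"rot": [0,0,0],"jaw": 0},{"travel": [0,0,0.001],"rot": [0,0,0],"jaw": 0},{"travel": [0,0,0.001],"rot": [0,0,0],"jaw": 0},{"travel": [0,0,0.001],"rot": [0,0,0],"jaw": 0},{"travel": [0,0,0.001],"rot": [0,0,0],"jaw": 0}]'

```text
t: 26.6
ee_pos: [0.4718, -0.0267, 0.0941]
tool_rot: [-2.222, -2.221, 0.0]
contact_force: [1.1, 0.3, -1.1]
opening: 0.0133
```

step_arm --deltas '[{"travel": [0,0,0],"rot": [0,0,0],"jaw": 0.4},{"travel": [0,0,0],"rot": [0,0,0],"jaw": 0.6},{"travel": [0,0,0],"rot": [0,0,0],"jaw": 0.8},{"travel": [0,0,0],"rot": [0,0,0],"jaw": 0.8},{"travel": [0,0,0],"rot": [0,0,0],"jaw": 0.8}]'

```text
t: 27.1
ee_pos: [0.4719, -0.0268, 0.0943]
tool_rot: [-2.222, -2.221, 0.0]
contact_force: [-0.2, 0.2, 0.5]
opening: 0.0683
```

step_arm --deltas '[{"travel": [0,0,-0.01],"rot": [0,0,0],"jaw": 0.8},{"travel": [0,0,-0.04],"rot": [0,0,0],"jaw": 0.8},{"travel": [0,0,-0.08],"rot": [0,0,0],"jaw": 0.8},{"travel": [0,0,-0.12],"rot": [0,0,0],"jaw": 0.8},{"travel": [0,0,-0.14],"rot": [0,0,0],"jaw": 0.8}]'

```text
t: 27.6
ee_pos: [0.4731, -0.0272, 0.2384]
tool_rot: [2.222, 2.218, 0.006]
contact_force: [-0.0, -0.4, 0.1]
opening: 0.0685
```

```bash
python3 snap.py a3; python3 - <<'E'
from h import *
w=dict(np.load("a3.npz"));I=cv2.imread("pics/a3w.png");S=cv2.imread("pics/a3s.png");T=cv2.imread("pics/a3t.png");T0=cv2.imread("pics/top0.png");S0=cv2.imread("pics/scene0.png")
m=(I.max(2)<45).astype(np.uint8);m[:,:290]=0;m[:,360:]=0
for c in sorted(cv2.findContours(m,0,2)[0],key=cv2.contourArea)[-2:]:print("dark",cv2.boundingRect(c))
for z in(.134,.160):
    print("grip top pred w z",z,proj(w,[[.4722,-.0323+d,z] for d in(.017,-.017)]).round().tolist(),"scene",proj(calibration("scene"),[[.4722,-.0323+d,z] for d in(.017,-.017)]).round().tolist())
m=(S.max(2)<40).astype(np.uint8);m[:215]=0;m[300:]=0;m[:,:280]=0;m[:,330:]=0
for c in sorted(cv2.findContours(m,0,2)[0],key=cv2.contourArea)[-3:]:print("scene dark",cv2.boundingRect(c),cv2.contourArea(c))
# keys / jars moved?
for n,(a,b,x,y) in dict(keys=(185,195,50,30),spice=(390,175,35,35),gjar=(415,262,42,40)).items():
    print(n,cv2.absdiff(T[b:b+y,a:a+x],T0[b:b+y,a:a+x]).mean())
E
```

```text
[ 0.4731 -0.0272  0.2384] 27.6 [-0.0182 -0.3957  0.1155] [-0.0177 -0.0109 -0.0026] 0.06848635498857293
[[ 0.0015  1.      0.0042]
 [ 1.     -0.0015  0.0015]
 [ 0.0015  0.0042 -1.    ]]
dark (311, 211, 19, 48)
dark (290, 448, 70, 32)
grip top pred w z 0.134 [[319.0, 211.0], [319.0, 258.0]] scene [[299.0, 263.0], [311.0, 273.0]]
grip top pred w z 0.16 [[319.0, 222.0], [319.0, 273.0]] scene [[299.0, 253.0], [311.0, 263.0]]
scene dark (325, 294, 5, 6) 10.0
scene dark (280, 215, 7, 7) 24.0
scene dark (296, 262, 15, 19) 139.0
keys 4.914888888888889
spice 4.637006802721088
gjar 4.796230158730158
```

```bash
python3 -c "
from workcell import *
s=observe();print(s['contact_force'],s['t']);print(hand_in())"
```

```text
[ 0.37867616  0.72299013 -0.60609676] 27.75
the job is handed in; nothing more can be done
None
```

I pushed the lid shut and took the shackle out of its stand. Both legs went down through the hasp holes into the lock until it clicked. I then let go, raised the gripper clear and handed in at 27.75 s.

**Last checks**
- **Click:** force built to about 11 N on the tool, roughly 13 N on the lock, well under 45 N. It then fell to about 0 as the shackle dropped 1.8 mm, at a depth of about 38 mm.
- **Staying down:** after release, the black grip sits where a clicked shackle should be, at 134 mm in both the wrist and scene views. An unclicked one would have risen to about 160 mm.
- **Lid:** it looked shut in the scene view before I took the shackle. The closing push ended at about 23 N.
- **Keys and jars:** the top view shows only small, near-uniform differences around them, so I take them as unmoved.

**What disagreed**
- **Fingertips:** with the jaws shut they stand about 15 mm behind the reported tool point, not 19 mm ahead as the description says. The first lid push stopped short because of this, so I pushed again and corrected the grasp height.
- **Shackle position in the grip:** the wrist image put the shackle about 2.6 mm off along the crossbar just before insertion, while the scene camera showed no such offset. I shifted it 2 mm, and it went in without side forces.
- **Final picture:** the 12-picture limit refused my last view, so the end state was checked by pixel measurement only.

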